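Lock the tipping tank level

ROBOT

A 7-joint arm with a two-finger parallel gripper is mounted at the origin on the work surface. World frame = base frame: x ahead of the robot, y to its left, z up, the work surface at z = 0. Lengths are in m, angles in rad, forces in N, time in s.
With the tool pointing down it reaches from about 0.4 to 0.85 m from the base axis. Payload 4.5 kg.
Tool frame: the origin (TCP) lies between the finger pads; the fingertips stand 14 mm ahead of it and the grasp point (between the pads) lies 5 mm behind it; x points along the fingers, z is the direction in which the jaws open and shut, and the axes are right-handed (so a half turn about x gives the same grasp; the last joint's range is limited). The gripper opens to 88 mm and grips with 3 to 60 N. Pads are 18 mm wide; open, the fingers measure 123 mm over their backs; the gripper's body (75 mm by 187 mm) begins 45 mm behind the grasp point.
Start: joints at [1.266, 0.689, -0.195, 1.565, 0.157, 0.902, -0.215], TCP at [0.208, -0.589, 0.253] pointing down, gripper open.
Joint ranges: [-3.01, 3.01], [-0.46, 2.08], [-1.47, 1.51], [0.13, 2.56], [-1, 4.14], [0.04, 2.09], [-2.66, 2.66]. Speed limits (rad/s): [2.57, 2.57, 3.14, 3.14, 3.14, 3.14, 3.14].

INTERFACE

Orientations are given as a unit quaternion [x, y, z, w].
In Python, from plant import r, cams gives the robot as it stands.
- The arm moves only by the tool apply_moves, never from a script. Its arguments are lists of equal length, an entry for each row: "travel": the shift along the world's x, y, z in cm, a list of three; "roll": the turn about the world's z in degrees; "gripper": the finger opening in cm, from 0 to 8.81. In form: {"travel": [[x, y, z], ...], "roll": [roll, ...], "gripper": [gripper, ...]}. A call has exactly 8 rows; each row is the pose to reach, as a shift and turn from the pose commanded when the call began; what a row does not reach only later rows make up. A row lasts 1/12 s, in which the tool goes at most 41.7 mm and 7.16 degrees, less where a joint would pass 70% of its speed; a pose out of reach is approached as far as the arm can. A call with a gripper value outside its range is refused whole. The fingers move at their own pace and stop on an object; "newtons" is the grip in N (left out, the last holds). Time passes only in rows, so rows that repeat a pose let the fingers close, or fill a call up. It gives the time, the measured TCP pose, the force and the opening at its end, in the units of the state.
- r.get_state(): the state, without advancing time (a new reading comes with each control period).
- cams.snapshot(name): name is "side" or "top" or "wrist"; returns a dict with "image" (420x560x3 uint8, red, green, blue), "fx", "fy", "cx", "cy" (pixels), "R" (3x3) and "t" (3): a world point X has camera coordinates R X + t. Camera axes: x right, y down, z forward; pixel columns grow to the right and rows downward; lengths in m; the calibration is good to about 2 mm. The wrist camera is an equidistant fisheye: a pixel r from the principal point sees the ray r / f radians off the axis. A picture is of the moment at which its call begins. There is no depth.
- r.finish_job(): hands the job in, once; it reports no verdict.
The state is a dict: "clock": time; "q": joint angles; "qd": joint speeds; "joint_torque": joint torques, N m; "tool_pos": TCP position; "eef_rot": TCP orientation; "contact_force": force on the tool from outside, world axes, zero at the start; "moment": the same for the moment, N m; "opening": opening from 0.0 (shut) to 1.0 (fully open).
Only numpy, scipy, OpenCV 4.12 (cv2) and the standard library are available. Lean on these libraries where they do the work, as an engineer would, in place of code of your own. Each camera call takes 0.05 s, during which the arm holds its last target. There are 200 camera calls.

TASK

The tipping fish tank was left tilted after draining. Press its crank handle down until it stops, so that the tank is level and the shaft's cross-hole lines up with the hole in the lock block. Then take the pin with the round flanged head from the rack, put it down through block and shaft until its flange sits flat on the block, and let go.

Things in the scene. Friction and masses are not known exactly. Their poses are not given: they have to be found in the camera images.
- crank (a joint): Crank angle, rad; crank and tank turn together on one level shaft. 0 = at its stop: crank arm level, tank level, the shaft's vertical cross-hole (21 mm wide) under the lock block's hole. Positive = handle raised (starts at 0.6 to 1.0, limit 1.2): then the shaft blocks the hole. Stiff: takes 3 to 8 N at the handle, stays where it is left.
- crank_handle (a point): Centre of the crank's black handle, a bar 60 mm long, 22 mm thick, parallel to the shaft (its y axis). It circles the shaft axis at 110 mm radius, on the robot's side, and is at the shaft's height when at the stop. Only table is beneath it.
- lock_hole (a point): Mouth centre of the 22 mm vertical hole in the lock block (aluminium, 60 x 60 mm, top 155 mm high) between crank and clear tank. z up, y along the shaft from crank to tank, x level, away from the handle. Shaft axis 35 mm below. In these axes the handle is at x -110 cos(crank), y -85, z -35 + 110 sin(crank) mm; the level tank spans x +-75, y 50 to 170, its rim at z 15. Fixed.
- lockpin_head (a point): Centre of the steel lock pin's round head, 26 mm across, 28 high, on a flange 36 mm across, 5 thick; below it a shank 12 mm thick, 62 long. z up. It is 19 mm above the flange's underside, 81 above the tip. The pin hangs by its flange in one of 3 holes, 75 mm apart, of a white rack (230 x 60, 66 high); a square-headed and a T-handled pin, up to 30 mm above the rack, fill the others.
Mind the look-alikes: they are no part of the job. What is shaped like the part that bears lockpin_head but black, purple or yellow is not meant.

How it is judged:
On the way:
1. the crank is pressed down: tank level, cross-hole lined up (value of joint crank below 0.17 rad), for 0.2 s.
At the end, for the whole second after the job is handed in: The crank is within 0.17 rad (10 degrees) of its stop, and the round-headed pin stands upright (within 10 degrees) through the lock block and shaft, its axis within 12 mm of the hole's centre and its flange down on the block (head centre less than 25 mm above the block's top, 19 when seated) (value of joint crank below 0.17 rad and horizontal distance between lockpin_head and lock_hole below 0.012 m and z of lockpin_head in the frame of lock_hole below 0.025 m and angle between lockpin_head's own z axis and vertical below 0.17 rad); the robot touches nothing.
It also fails if it takes over 51 s, if anything falls off the work surface, if the arm or the gripper's body presses on something with over 40 N, if the wrist force passes 120 N, or if a joint passes its speed limit or range.

## Working session

There is one attempt and no reset: what is moved stays moved. The work goes in short steps, Python scripts to look and compute and a tool call to move; the robot and the scene stay as the last step left them, time stands still between calls to the robot, and variables do not carry over. Pictures are saved under pics/ and viewed, about 8 in all and at most 12, crops included, and the job is handed in when it is done.

Besides the shell and the picture viewer there is one more tool, called after "Emit:" as name(argument=value, ...), one argument or row to a line, values as JSON. apply_moves: Moves the arm, as the interface text tells. Its arguments: {"type":"object","properties":{"travel":{"type":"array","items":{"type":"array","items":{"type":"number"}}},"roll":{"type":"array","items":{"type":"number"}},"gripper":{"type":"array","items":{"type":"number"}},"newtons":{"type":"number"}},"required":["travel","roll","gripper"]}

```bash
mkdir -p pics; ls; cat > h.py <<'E'
import numpy as np, cv2
from plant import r, cams
def snap(n, f):
    s=cams.snapshot(n); cv2.imwrite(f'pics/{f}.png', s['image'][...,::-1]); np.save(f'pics/{f}.npy', s, allow_pickle=True); return s
def load(f): return np.load(f'pics/{f}.npy', allow_pickle=True).item()
def ray(s,u,v,fish=False):
    x=(u-s['cx'])/s['fx']; y=(v-s['cy'])/s['fy']
    if fish:
        th=np.hypot(x,y); k=np.sin(th)/max(th,1e-9); d=np.array([x*k,y*k,np.cos(th)])
    else: d=np.array([x,y,1.])
    R=np.array(s['R']); t=np.array(s['t'])
    d=R.T@d; return -R.T@t, d/np.linalg.norm(d)
def plane(s,u,v,z,fish=False):
    o,d=ray(s,u,v,fish); return o+d*(z-o[2])/d[2]
def tri(*rs):
    A=np.zeros((3,3)); b=np.zeros(3)
    for o,d in rs: P=np.eye(3)-np.outer(d,d); A+=P; b+=P@o
    p=np.linalg.solve(A,b); return p,[np.linalg.norm(np.cross(p-o,d)) for o,d in rs]
def proj(s,X):
    c=np.array(s['R'])@np.array(X)+np.array(s['t']); return s['fx']*c[0]/c[2]+s['cx'], s['fy']*c[1]/c[2]+s['cy']
E
python3 - <<'E'
from h import *
a=snap('side','s0');b=snap('top','t0');snap('wrist','w0')
for s in (a,b): o,d=ray(s,280,210); print(o,d,s['fx'])
st=r.get_state(); print({k:np.round(v,3) for k,v in st.items()})
E
```

```text
pics
[-0.04889753  0.56142981  0.62292606] [ 0.51036102 -0.69424619 -0.50749764] 543.0365249136598
[ 0.40786939 -0.12015174  0.92367372] [ 0.070659    0.02257857 -0.99724496] 400.8709436012904
{'clock': np.float64(0.15), 'q': array([ 1.266,  0.69 , -0.195,  1.566,  0.157,  0.902, -0.215]), 'qd': array([-0.001, -0.002,  0.001, -0.001,  0.   ,  0.   , -0.   ]), 'joint_torque': array([-1.0000e-03, -5.2786e+01, -1.2680e+00, -1.5359e+01, -5.3000e-02,
        4.0000e-03,  0.0000e+00]), 'tool_pos': array([ 0.208, -0.589,  0.252]), 'eef_rot': array([ 0.409,  0.578, -0.408,  0.577]), 'contact_force': array([-0.644, -0.623,  0.973]), 'moment': array([ 0.032,  0.007, -0.031]), 'opening': np.float64(0.996)}
```

View pics/t0.png

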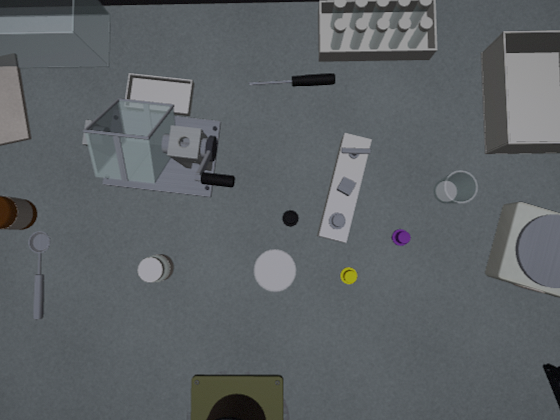

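View pics/s0.png

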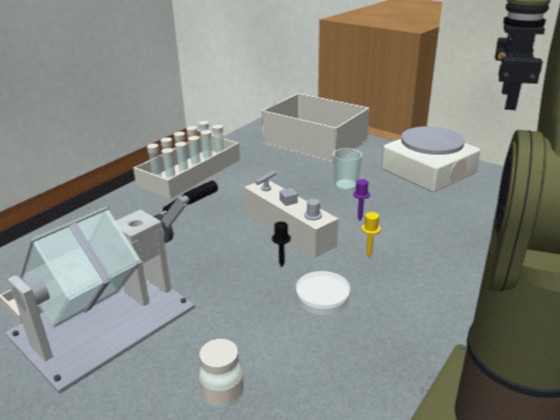

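Top view: lock block hole at about (184,142), handle around (202–234,181), round pin head at (338,220). Side view: hole about (136,222), handle (190–217,193), round head (313,207). I'll zoom in to refine these.

```bash
python3 - <<'E'
from h import *
def crop(f,x,y,w,h,k=4): 
    i=cv2.imread(f'pics/{f}.png')[y:y+h,x:x+w]; i=cv2.resize(i,None,fx=k,fy=k,interpolation=cv2.INTER_CUBIC)
    i=cv2.convertScaleAbs(i,alpha=1.5)
    for g in range(0,w,10): cv2.line(i,(g*k,0),(g*k,6 if g%50 else 12),(0,255,255),1); 
    for g in range(0,h,10): cv2.line(i,(0,g*k),(6,g*k),(0,255,255),1)
    return i
a=crop('t0',150,110,100,75); b=crop('t0',300,130,100,75*1+50)[-300:]
c=crop('s0',110,170,120,75)[:,:400]; c=crop('s0',120,175,100,75); d=crop('s0',240,160,100,75)
b=crop('t0',300,175,100,75)
cv2.imwrite('pics/c1.png',np.vstack([np.hstack([a,b]),np.hstack([c,d])]))
s,t=load('s0'),load('t0')
for n,p,q in [('hole',(184,142),(136,222)),('pin',(338,220),(313,203)),('handle',(218,180),(204,192))]:
    print(n,tri(ray(t,*p),ray(s,*q)))
E
```

```text
hole (array([0.5975831 , 0.08527477, 0.15392144]), [np.float64(0.0006358004207380729), np.float64(0.0006358004207381899)])
pin (array([ 0.44546832, -0.22100216,  0.09349717]), [np.float64(0.0002456852115233147), np.float64(0.00024568521152336)])
handle (array([0.51322338, 0.00792145, 0.20160437]), [np.float64(0.0016037645888977235), np.float64(0.0016037645888976552)])
```

View pics/c1.png

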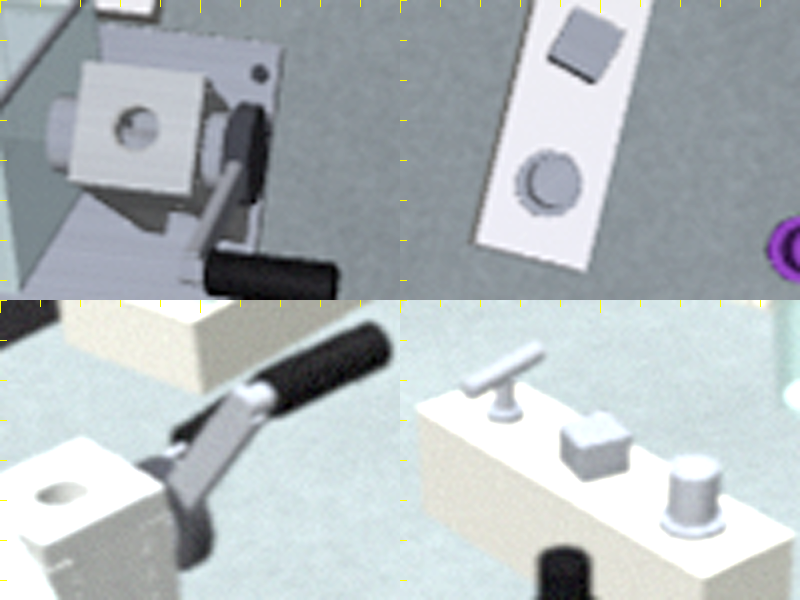

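Refined pixels: hole top (184.2,142) / side (135.5,223.2). Pin head top face (338.5,220.2) / (313.7,201.7). Handle centre (218,179) / (201.5,192.5).

```bash
python3 - <<'E'
from h import *
from scipy.spatial.transform import Rotation as Ro
s,t=load('s0'),load('t0')
P={}
for n,p,q in [('hole',(184.2,142),(135.5,223.2)),('pin',(338.5,220.2),(313.7,201.7)),('handle',(218,179),(201.5,192.5))]:
    P[n]=tri(ray(t,*p),ray(s,*q)); print(n,P[n])
C=[plane(t,150+u/4,110+v/4,.155) for u,v in [(83,62),(207,78),(187,193),(70,178)]]
print(np.round(C,4),np.mean(C,0))
for i in range(4):
    d=C[(i+1)%4]-C[i]; print(np.degrees(np.arctan2(d[1],d[0])),np.linalg.norm(d))
# rack long edges on z=.066
e=[plane(t,300+u/4,175+v/4,.066) for u,v in [(475,243),(587,270),(653,0),(530,0)]] 
e=[plane(t,300+(u-400)/4,175+v/4,.066) for u,v in [(475,243),(587,270),(653,0),(530,0)]]
for a,b in [(0,3),(1,2),(0,1)]:
    d=e[b]-e[a]; print('rack',np.degrees(np.arctan2(d[1],d[0])),np.linalg.norm(d))
# pin recheck with crop offset 400
print(tri(ray(t,300+(550-400)/4,175+182/4),ray(s,313.7,201.7)))
print(plane(t,300+(554-400)/4,175+181/4,.099),plane(s,313.7,201.7,.099))
d=P['handle'][0]-P['hole'][0]; a=np.arcsin((d[2]+.035)/.11); print('crank',a,'yaw',np.degrees(np.arctan2(d[1],d[0])-np.arctan2(-.085,-.11*np.cos(a))),np.linalg.norm(d[:2]))
R=Ro.from_quat(r.get_state()['eef_rot']).as_matrix(); print(R, 'z heading',np.degrees(np.arctan2(R[1,2],R[0,2])))
E
```

```text
hole (array([0.59841222, 0.08574238, 0.15145184]), [np.float64(0.000923130256054798), np.float64(0.000923130256054778)])
pin (array([ 0.44471504, -0.22182471,  0.09627012]), [np.float64(6.783358868515054e-06), np.float64(6.783358868452725e-06)])
handle (array([0.51628329, 0.00901173, 0.20001867]), [np.float64(0.00036899356337678096), np.float64(0.00036899356337677256)])
[[0.6299 0.1111 0.155 ]
 [0.6213 0.0499 0.155 ]
 [0.5644 0.0591 0.155 ]
 [0.5724 0.1167 0.155 ]] [0.59701128 0.08419345 0.155     ]
-98.02742837427826 0.061840872249362834
170.73945336988402 0.05762712719783369
82.15340557695151 0.058061801068336485
-5.511861036481661 0.057852783531805035
rack -13.362002894810377 0.13396624678916397
rack -14.5916665790832 0.1492122070816566
rack -103.83140305009644 0.06100881896182151
(array([ 0.44379433, -0.21978302,  0.09751998]), [np.float64(0.00031656309471385846), np.float64(0.00031656309471371)])
[ 0.44449643 -0.22148406  0.099     ] [ 0.44215098 -0.21776876  0.099     ]
crank 0.8628493249583062 yaw -6.8645298621077435 0.11239551854899929
[[-5.32228986e-04  9.43156366e-01  3.32348892e-01]
 [ 1.22933258e-03  3.32349305e-01 -9.43155569e-01]
 [-9.99999103e-01 -9.34074117e-05 -1.33633878e-03]] z heading -70.58857612905817
```

Emit:
apply_moves(
  travel=[
    [1.7, 3.7, 0.5],
    [3.4, 7.4, 1],
    [5.1, 11.1, 1.5],
    [6.8, 14.8, 2],
    [8.5, 18.5, 2.5],
    [10.2, 22.2, 3],
    [11.9, 25.9, 3.5],
    [13.6, 29.6, 4],
  ],
  roll=[7, 14, 21, 28, 35, 42, 49, 56],
  gripper=[0, 0, 0, 0, 0, 0, 0, 0],
)

```text
clock: 0.82
tool_pos: [0.344, -0.2917, 0.293]
eef_rot: [0.088, 0.702, -0.088, 0.702]
contact_force: [0.5, -0.4, 0.1]
opening: 0.42
```

Emit:
apply_moves(
  travel=[
    [1.9, 3.7, 0],
    [3.8, 7.4, 0],
    [5.7, 11.1, 0],
    [7.6, 14.8, 0],
    [9.5, 18.5, 0],
    [11.4, 22.2, 0],
    [13.3, 25.9, 0],
    [15.2, 28.4, 0],
  ],
  roll=[4, 7, 7, 7, 7, 7, 7, 7],
  gripper=[0, 0, 0, 0, 0, 0, 0, 0],
)

```text
clock: 1.48
tool_pos: [0.4962, -0.0052, 0.2929]
eef_rot: [0.046, 0.706, -0.045, 0.706]
contact_force: [-0.6, 0.1, -0.1]
opening: 0.005
```

Emit:
apply_moves(
  travel=[
    [0.8, 0.8, 0],
    [1.7, 1.6, 0],
    [1.7, 1.6, -2],
    [1.7, 1.6, -4],
    [1.7, 1.6, -5],
    [1.7, 1.6, -5.3],
    [1.7, 1.6, -5.3],
    [1.7, 1.6, -5.3],
  ],
  roll=[0, 0, 0, 0, 0, 0, 0, 0],
  gripper=[0, 0, 0, 0, 0, 0, 0, 0],
)

```text
clock: 2.15
tool_pos: [0.513, 0.006, 0.2403]
eef_rot: [0.047, 0.705, -0.047, 0.706]
contact_force: [-0.3, -1.0, -0.2]
opening: 0.004
```

```bash
python3 - <<'E'
from h import *
s=snap('side','s1'); t=snap('top','t1')
def z(f,x,y): return cv2.convertScaleAbs(cv2.resize(cv2.imread(f'pics/{f}.png')[y:y+150,x:x+130],None,fx=3,fy=3,interpolation=3),alpha=1.5)
cv2.imwrite('pics/c2.png',np.hstack([z('s1',130,110),z('t1',150,90)]))
E
```

```text
(no output)
```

View pics/c2.png

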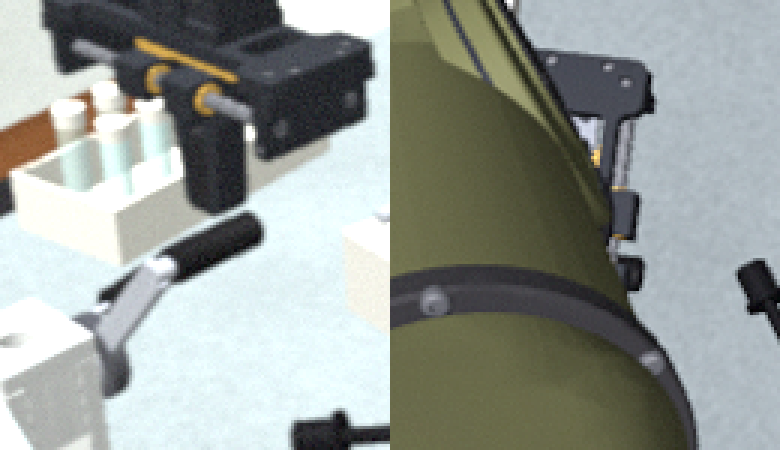

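The closed fingertips are about 15 mm above the handle. I'll press along the arc.

Emit:
apply_moves(
  travel=[
    [0, 0.2, -0.8],
    [0, 0.3, -1.5],
    [-0.5, 0.4, -2.0],
    [-1.0, 0.4, -2.5],
    [-1.4, 0.5, -3.0],
    [-1.8, 0.6, -3.5],
    [-2.2, 0.6, -4.0],
    [-2.5, 0.7, -4.7],
  ],
  roll=[0, 0, 0, 0, 0, 0, 0, 0],
  gripper=[0, 0, 0, 0, 0, 0, 0, 0],
)

```text
clock: 2.92
tool_pos: [0.4844, 0.0133, 0.1925]
eef_rot: [0.046, 0.707, -0.047, 0.704]
contact_force: [-6.5, -1.0, 8.2]
opening: 0.002
```

Emit:
apply_moves(
  travel=[
    [-0.3, 0.1, -0.7],
    [-0.6, 0.2, -1.4],
    [-0.8, 0.2, -2.1],
    [-0.9, 0.2, -2.8],
    [-1.0, 0.2, -3.5],
    [-1.1, 0.2, -4.2],
    [-1.1, 0.2, -4.7],
    [-1.1, 0.2, -4.8],
  ],
  roll=[0, 0, 0, 0, 0, 0, 0, 0],
  gripper=[0, 0, 0, 0, 0, 0, 0, 0],
)

```text
clock: 3.58
tool_pos: [0.476, 0.0157, 0.145]
eef_rot: [0.046, 0.706, -0.047, 0.705]
contact_force: [-8.0, 0.0, 25.2]
opening: 0.003
```

Force is 25 N at TCP z 0.145, so the handle is at its stop. Next I'll lift and go above the pin.

Emit:
apply_moves(
  travel=[
    [0, 0, 3],
    [0, 0, 6.5],
    [0, -2, 9],
    [-0.6, -6, 9],
    [-1.2, -10, 9],
    [-1.8, -14, 9],
    [-2.4, -18, 9],
    [-2.8, -21.8, 9],
  ],
  roll=[0, 0, 0, 0, 0, 0, 0, 0],
  gripper=[0, 0, 0, 1, 4, 5.2, 5.2, 5.2],
)

```text
clock: 4.25
tool_pos: [0.449, -0.2054, 0.2347]
eef_rot: [0.047, 0.705, -0.047, 0.706]
contact_force: [1.6, 0.0, -0.3]
opening: 0.357
```

Emit:
apply_moves(
  travel=[
    [-0.4, -1.9, 0],
    [-0.4, -1.9, 0],
    [-0.4, -1.9, 0],
    [-0.4, -1.9, 0],
    [-0.4, -1.9, 0],
    [-0.4, -1.9, 0],
    [-0.4, -1.9, 0],
    [-0.4, -1.9, 0],
  ],
  roll=[0, 0, 0, 0, 0, 0, 0, 0],
  gripper=[5.2, 5.2, 5.2, 5.2, 5.2, 5.2, 5.2, 5.2],
)

```text
clock: 4.92
tool_pos: [0.4451, -0.2207, 0.2348]
eef_rot: [0.046, 0.705, -0.046, 0.706]
contact_force: [0.1, -0.1, 0.3]
opening: 0.589
```

```bash
python3 - <<'E'
from h import *
from scipy.spatial.transform import Rotation as Ro
w=snap('wrist','w2'); s=snap('side','s2'); t=snap('top','t2')
o,d=ray(w,w['cx'],w['cy'],True); print(o,d,w['fx'],w['cx'],w['cy'],r.get_state()['tool_pos'])
i=cv2.imread('pics/w2.png'); b=cv2.imread('pics/s2.png')[140:290,100:240]; t=cv2.imread('pics/t2.png')[90:240,100:240]
k=np.vstack([cv2.resize(b,None,fx=1.7,fy=1.4),cv2.resize(t,None,fx=1.7,fy=1.4)])
cv2.imwrite('pics/c3.png',cv2.convertScaleAbs(np.hstack([i,k]),alpha=1.4)); print(k.shape)
E
```

```text
[ 0.45503718 -0.14461671  0.36627566] [-0.03844085 -0.29413381 -0.95499089] 325.19226210127806 281.5508220411166 208.5050173431195 [ 0.44487589 -0.22122218  0.23477432]
(420, 238, 3)
```

View pics/c3.png

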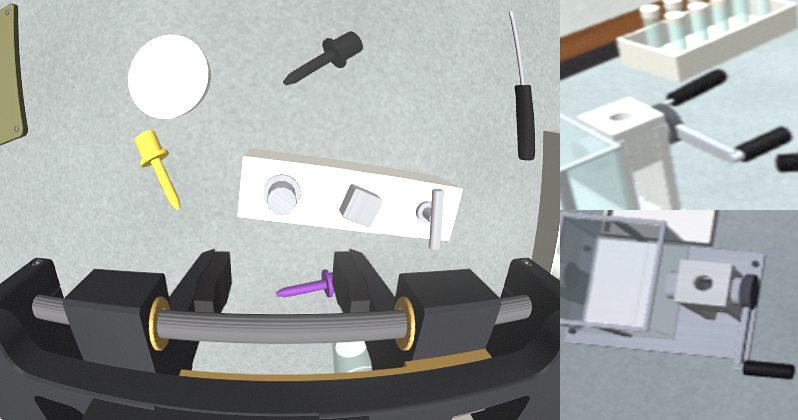

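The crank is now level. In the wrist view the round pin's head top is at about (282,202) and its flange at (282,192). I'll refine these with a Hough/contour fit.

```bash
python3 - <<'E'
from h import *
w=load('w2')
for n,u,v,z in [('top',282,202,.099),('flange',282,192,.071)]: print(n,plane(w,u,v,z,True))
for f,(x,y) in {'w2':(282,195)}.items():
    i=cv2.imread(f'pics/{f}.png')[y-25:y+30,x-28:x+28]
    cv2.imwrite('pics/c4.png',cv2.convertScaleAbs(cv2.resize(i,None,fx=10,fy=10,interpolation=cv2.INTER_CUBIC),alpha=1.2))
t,s=load('t0'),load('s0')
for uv in [(282,200),(282,202),(282,204)]: print(uv,tri(ray(w,*uv,True),ray(t,338.5,220.2)),tri(ray(w,*uv,True),ray(s,313.7,201.7)))
E
```

```text
top [ 0.44541902 -0.22120958  0.099     ]
flange [ 0.44567897 -0.21956233  0.071     ]
(282, 200) (array([ 0.44518592, -0.22308923,  0.08597736]), [np.float64(7.61572950211911e-06), np.float64(7.615729502141925e-06)]) (array([ 0.44493232, -0.22068592,  0.09653678]), [np.float64(0.0008195021271720779), np.float64(0.0008195021271720386)])
(282, 202) (array([ 0.44502476, -0.22204093,  0.09560164]), [np.float64(0.00030559648122447834), np.float64(0.0003055964812243588)]) (array([ 0.44516734, -0.22222307,  0.09589231]), [np.float64(0.000182132815263832), np.float64(0.0001821328152638991)])
(282, 204) (array([ 0.44487352, -0.22104449,  0.10468632]), [np.float64(0.0005846632540013007), np.float64(0.0005846632540012705)]) (array([ 0.44540127, -0.22376362,  0.09525646]), [np.float64(0.00045991488312188125), np.float64(0.0004599148831218105)])
```

View pics/c4.png

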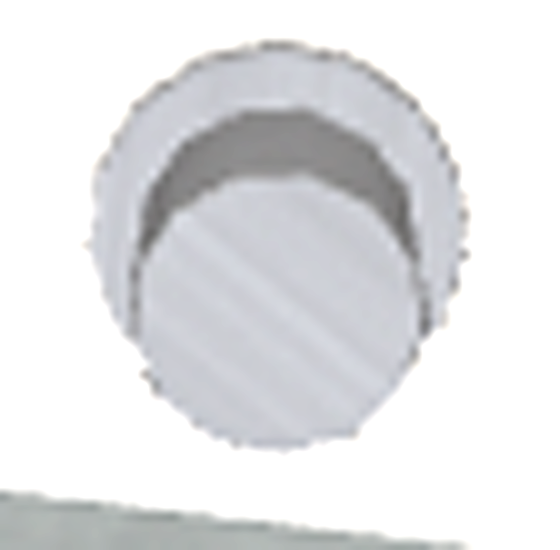

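The head centre lies within 1 mm of the TCP axis (0.445, -0.221). Descend and grip.

Emit:
apply_moves(
  travel=[
    [0, 0, -3],
    [0, 0, -6],
    [0, 0, -9],
    [0, 0, -11.5],
    [0, 0, -13],
    [0, 0, -14],
    [0, 0, -14.7],
    [0, 0, -14.7],
  ],
  roll=[0, 0, 0, 0, 0, 0, 0, 0],
  gripper=[5.2, 5.2, 5.2, 5.2, 5.2, 5.2, 5.2, 5.2],
)

```text
clock: 5.73
tool_pos: [0.4444, -0.2211, 0.0867]
eef_rot: [0.047, 0.706, -0.046, 0.705]
contact_force: [0.1, 0.2, 0.2]
opening: 0.589
```

Emit:
apply_moves(
  travel=[
    [0, 0, 0],
    [0, 0, 0],
    [0, 0, 0],
    [0, 0, 0],
    [0, 0, 0],
    [0, 0, 0],
    [0, 0, 0],
    [0, 0, 0],
  ],
  roll=[0, 0, 0, 0, 0, 0, 0, 0],
  gripper=[4, 3, 2.4, 2.2, 2, 2, 2, 2],
  newtons=30,
)

```text
clock: 6.4
tool_pos: [0.4451, -0.2217, 0.0884]
eef_rot: [0.047, 0.705, -0.047, 0.706]
contact_force: [-0.4, -0.4, 6.0]
opening: 0.287
```

Emit:
apply_moves(
  travel=[
    [0, 0, 1],
    [0, 0, 3],
    [0, 0, 6],
    [0, 0, 9],
    [0, 0, 12],
    [0, 0, 15],
    [0, 0, 18],
    [0, 0, 20],
  ],
  roll=[0, 0, 0, 0, 0, 0, 0, 0],
  gripper=[2, 2, 2, 2, 2, 2, 2, 2],
)

```text
clock: 7.07
tool_pos: [0.4451, -0.2215, 0.2903]
eef_rot: [0.047, 0.705, -0.047, 0.706]
contact_force: [0.4, 0.4, -1.1]
opening: 0.281
```

Emit:
apply_moves(
  travel=[
    [1.5, 3, 0],
    [3.2, 6.5, 0],
    [5, 10, 0],
    [6.8, 13.5, 0],
    [8.6, 17, 0],
    [10.4, 20.5, 0],
    [12.2, 24, 0],
    [14, 27, 0],
  ],
  roll=[0, 0, 0, 0, 0, 0, 0, 0],
  gripper=[2, 2, 2, 2, 2, 2, 2, 2],
)

```text
clock: 7.73
tool_pos: [0.5847, 0.0514, 0.2875]
eef_rot: [0.046, 0.706, -0.046, 0.705]
contact_force: [0.4, -0.7, -1.0]
opening: 0.286
```

```bash
python3 - <<'E'
from h import *
s=snap('side','s3'); w=snap('wrist','w3'); print(r.get_state()['tool_pos'],r.get_state()['opening'])
a=cv2.resize(cv2.imread('pics/s3.png')[130:290,60:220],None,fx=3,fy=2.625,interpolation=2)
b=cv2.imread('pics/w3.png')[:,120:440]
cv2.imwrite('pics/c5.png',cv2.convertScaleAbs(np.hstack([a,b]),alpha=1.4))
E
```

```text
[0.58618597 0.05658888 0.2877964 ] 0.28487731994916743
```

View pics/c5.png

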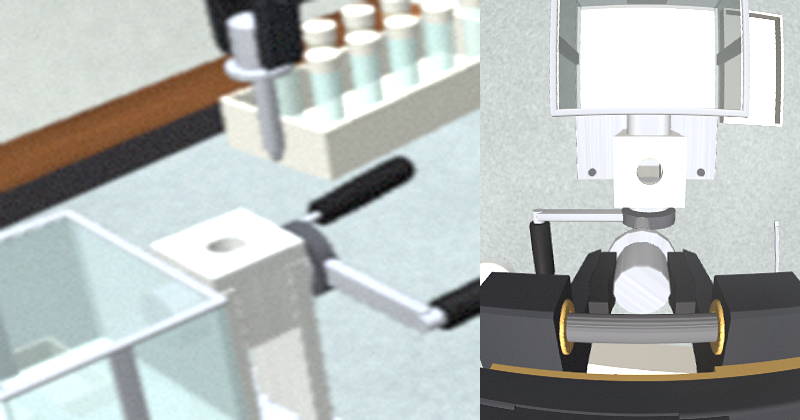

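The side view shows the pin held, with its tip at crop (279,157). The wrist view shows the open hole at about pixel (290,171). I'll check pin tilt and the hole position.

```bash
python3 - <<'E'
from h import *
s,w=load('s3'),load('w3'); t=load('t0')
X=np.array([.5862,.0566,.2878])
f=lambda u,v:(60+u/3,130+v/2.625)
print('tip seen',f(279,155),'flange seen',f(248,70))
for dz in (.012,-.022+.0025,-.084): print('expected',proj(s,X+[0,0,dz]))
print(plane(w,290,171,.155,True)); 
i=cv2.imread('pics/w3.png'); g=i[140:215,250:330]
cv2.imwrite('pics/c6.png',np.hstack([cv2.resize(g,(600,562),interpolation=2)]))
print(tri(ray(w,290,171,True),ray(t,184.2,142),ray(s,135.5,223.2)))
print(tri(ray(w,290,171,True),ray(t,184.2,142)))
E
```

```text
tip seen (153.0, 189.04761904761904) flange seen (142.66666666666669, 156.66666666666666)
expected (np.float64(141.30493841714053), np.float64(136.22634855959))
expected (np.float64(144.21817633256833), np.float64(154.75495422639906))
expected (np.float64(149.86085065134438), np.float64(190.64316191625306))
[0.598568   0.08716235 0.155     ]
(array([0.59848679, 0.08600928, 0.1513114 ]), [np.float64(0.0004926492833039527), np.float64(0.001103912957724702), np.float64(0.000794942255267723)])
(array([0.59856456, 0.08594775, 0.14809705]), [np.float64(6.0570503342646315e-05), np.float64(6.057050334254071e-05)])
```

View pics/c6.png

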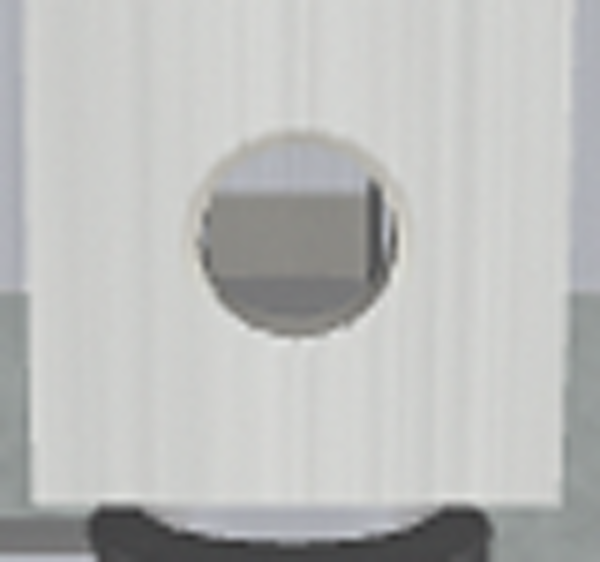

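Emit:
apply_moves(
  travel=[
    [0.4, 1, 0],
    [0.8, 2, 0],
    [1.2, 2.9, 0],
    [1.2, 2.9, -1.5],
    [1.2, 2.9, -3],
    [1.2, 2.9, -3.6],
    [1.2, 2.9, -3.6],
    [1.2, 2.9, -3.6],
  ],
  roll=[0, 0, 0, 0, 0, 0, 0, 0],
  gripper=[2, 2, 2, 2, 2, 2, 2, 2],
)

```text
clock: 8.5
tool_pos: [0.5968, 0.0772, 0.2519]
eef_rot: [0.047, 0.706, -0.047, 0.705]
contact_force: [-0.3, 0.0, -1.1]
opening: 0.286
```

```bash
python3 - <<'E'
from h import *
s=snap('side','s4'); st=r.get_state(); X=st['tool_pos']; print(X,st['opening'],st['eef_rot'])
k=8;x0,y0=100,155
i=cv2.convertScaleAbs(cv2.resize(cv2.imread('pics/s4.png')[y0:y0+75,x0:x0+80],None,fx=k,fy=k,interpolation=2),alpha=1.5)
for dz in (.012,-.0195,-.05,-.084):
    u,v=proj(s,X+[0,0,dz]); print(u,v); cv2.circle(i,(int((u-x0+.5)*k),int((v-y0+.5)*k)),3,(0,0,255),-1)
cv2.imwrite('pics/c7.png',i)
R=np.array(s['R']);print(R[0])
E
```

```text
[0.59713122 0.07740719 0.25235966] 0.2864962591096183 [ 0.0471209   0.70521996 -0.04688952  0.70586528]
129.80603254007764 160.10087902760318
132.89786244304875 177.9983458302457
135.7860713883237 194.71712575648942
138.88994853559674 212.68432962802714
[-0.80409644 -0.59394971 -0.02554723]
```

View pics/c7.png

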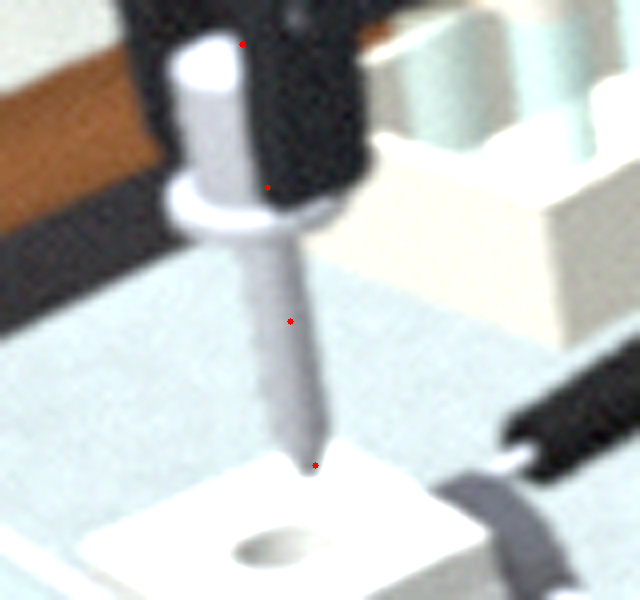

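Pin is upright to within about 2–3°, and its tip is where expected. I'll shift +8 mm in y, then lower.

Emit:
apply_moves(
  travel=[
    [0.1, 0.4, 0],
    [0.1, 0.8, 0],
    [0.1, 0.8, 0],
    [0.1, 0.8, -0.7],
    [0.1, 0.8, -1.4],
    [0.1, 0.8, -2.1],
    [0.1, 0.8, -2.8],
    [0.1, 0.8, -2.8],
  ],
  roll=[0, 0, 0, 0, 0, 0, 0, 0],
  gripper=[2, 2, 2, 2, 2, 2, 2, 2],
)

```text
clock: 9.22
tool_pos: [0.5966, 0.0849, 0.2216]
eef_rot: [0.046, 0.707, -0.047, 0.704]
contact_force: [-0.5, -1.2, -0.4]
opening: 0.283
```

Emit:
apply_moves(
  travel=[
    [0, 0, -0.5],
    [0, 0, -1],
    [0, 0, -1.5],
    [0, 0, -2],
    [0, 0, -2.5],
    [0, 0, -3],
    [0, 0, -3.3],
    [0, 0, -3.3],
  ],
  roll=[0, 0, 0, 0, 0, 0, 0, 0],
  gripper=[2, 2, 2, 2, 2, 2, 2, 2],
)

```text
clock: 9.88
tool_pos: [0.5973, 0.0853, 0.1899]
eef_rot: [0.047, 0.706, -0.047, 0.705]
contact_force: [-0.6, 0.1, -1.0]
opening: 0.289
```

No contact; continuing slowly to seat it.

Emit:
apply_moves(
  travel=[
    [0, 0, -0.3],
    [0, 0, -0.6],
    [0, 0, -0.8],
    [0, 0, -0.9],
    [0, 0, -1.0],
    [0, 0, -1.1],
    [0, 0, -1.1],
    [0, 0, -1.1],
  ],
  roll=[0, 0, 0, 0, 0, 0, 0, 0],
  gripper=[2, 2, 2, 2, 2, 2, 2, 2],
)

```text
clock: 10.55
tool_pos: [0.5978, 0.0855, 0.1798]
eef_rot: [0.047, 0.706, -0.047, 0.706]
contact_force: [-0.7, -0.1, -0.7]
opening: 0.283
```

Emit:
apply_moves(
  travel=[
    [0, 0, -0.1],
    [0, 0, -0.2],
    [0, 0, -0.3],
    [0, 0, -0.3],
    [0, 0, -0.3],
    [0, 0, -0.3],
    [0, 0, -0.3],
    [0, 0, -0.3],
  ],
  roll=[0, 0, 0, 0, 0, 0, 0, 0],
  gripper=[2, 2, 2, 2, 2, 2, 2, 2],
)

```text
clock: 11.22
tool_pos: [0.5978, 0.0855, 0.1774]
eef_rot: [0.047, 0.705, -0.047, 0.706]
contact_force: [-1.8, -0.3, 5.9]
opening: 0.283
```

Contact of 6 N came at the expected seating height (TCP 0.177). Release, then rise.

Emit:
apply_moves(
  travel=[
    [0, 0, 0],
    [0, 0, 0],
    [0, 0, 0],
    [0, 0, 0],
    [0, 0, 0],
    [0, 0, 0],
    [0, 0, 0],
    [0, 0, 0],
  ],
  roll=[0, 0, 0, 0, 0, 0, 0, 0],
  gripper=[2.8, 3.2, 3.8, 4.5, 5, 5, 5, 5],
)

```text
clock: 11.88
tool_pos: [0.5977, 0.0855, 0.1767]
eef_rot: [0.047, 0.706, -0.047, 0.706]
contact_force: [-0.1, 0.1, -0.2]
opening: 0.564
```

Emit:
apply_moves(
  travel=[
    [0, 0, 1],
    [0, 0, 3],
    [0, 0, 6],
    [0, 0, 9],
    [0, 0, 12],
    [-1, -4, 12],
    [-2, -8, 12],
    [-3, -12, 12],
  ],
  roll=[0, 0, 0, 0, 0, 0, 0, 0],
  gripper=[5, 5, 5, 5, 5, 5, 5, 5],
)

```text
clock: 12.55
tool_pos: [0.5677, -0.0351, 0.2983]
eef_rot: [0.046, 0.705, -0.046, 0.706]
contact_force: [0.6, -0.8, -0.8]
opening: 0.563
```

Emit:
apply_moves(
  travel=[
    [-3, -3, 0],
    [-6, -6, 0],
    [-8, -9, 0],
    [-10, -12, 0],
    [-12, -15, 0],
    [-12, -15, 0],
    [-12, -15, 0],
    [-12, -15, 0],
  ],
  roll=[0, 0, 0, 0, 0, 0, 0, 0],
  gripper=[5, 5, 5, 5, 5, 5, 5, 5],
)

```text
clock: 13.22
tool_pos: [0.4484, -0.184, 0.2975]
eef_rot: [0.047, 0.705, -0.047, 0.706]
contact_force: [0.2, -0.3, -0.4]
opening: 0.564
```

```bash
python3 - <<'E'
from h import *
s=snap('side','s5'); t=snap('top','t5')
a=cv2.resize(cv2.imread('pics/s5.png')[180:260,100:200],None,fx=4,fy=4,interpolation=2)
b=cv2.resize(cv2.imread('pics/t5.png')[110:190,140:240],None,fx=4,fy=4,interpolation=2)
cv2.imwrite('pics/c8.png',cv2.convertScaleAbs(np.hstack([a,b]),alpha=1.4))
E
```

```text
(no output)
```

View pics/c8.png

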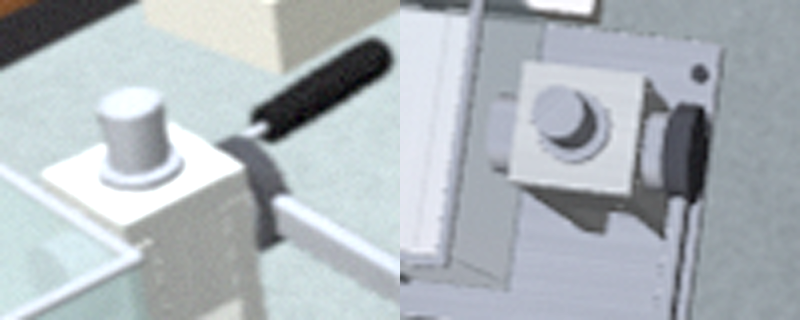

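The side view shows the flange flat on the block with the head upright and the crank arm level. The gripper is clear. One triangulation check, then hand in if it agrees.

```bash
python3 - <<'E'
from h import *
s,t=load('s5'),load('t5')
p,e=tri(ray(s,132.7,205.5),ray(t,140+160/4,110+111/4)); print(p,e)
ok=abs(p[2]-.188)<.008 and np.hypot(p[0]-.598,p[1]-.086)<.01
print(ok)
if ok: r.finish_job(); print('done')
E
```

```text
[0.59842359 0.08494122 0.18502907] [np.float64(0.0010156550181467706), np.float64(0.0010156550181467474)]
True
the job is handed in; nothing more can be done
done
```

The job is done and handed in at about 13.3 s of the 51 s allowed; no verdict was reported.

- **Crank:** I pressed the handle down along its arc with closed fingertips until it stopped, at about 25 N. The pictures afterwards show the crank arm and tank level and the lock hole clear. I did not measure the final crank angle as a number.
- **Pin:** I took the round-headed pin from the rack and lowered it through block and shaft. The only contact was about 6 N, at the expected seating height. I then let go and moved the gripper clear.
- **Final check:** the head top came out at (0.598, 0.085, 0.185), within about 1 mm of the hole axis. The height is 3 mm below the nominal 0.188, much like the 3–4 mm low that the same two cameras read for the block top before. The last picture shows the flange flat on the block and the pin upright.
- **Disagreement:** a rough early reading while carrying the pin suggested about 6–9° of tilt. A closer look just above the hole gave about 2–3°, and the pin went in without side contact.

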